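# Push the flow tube home in the gas manifold and open the valve

### The arm

A 6-joint arm with a two-finger parallel gripper is mounted at the origin on the work surface. World frame = base frame: x ahead of the robot, y to its left, z up, the work surface at z = 0. Lengths are in m, angles in rad, forces in N, time in s.
With the tool pointing down it reaches from about 0.325 to 1 m from the base axis. Payload 5.1 kg.
Tool frame: the origin (TCP) lies midway between the tips of the shut fingers; the grasp point (between the pads) lies 19 mm behind it; z points along the fingers, y is the line along which they close (so a half turn about z gives the same grasp; the last joint's range is limited). The gripper opens to 85 mm and grips with 20 to 120 N. Pads are 22 mm wide; open, the fingers measure 114 mm over their backs; the gripper's body (76 mm by 85 mm) begins 54 mm behind the grasp point. The pads swing forward as they close: fully open they stand 13 mm farther back than shut.
Start: joints at [-1.228, 0.124, 1.65, -0, 1.367, -0.083], TCP at [0.268, -0.592, 0.231] pointing down, gripper open.
Joint ranges: [-2.61, 2.61], [-1.02, 2.33], [0.03, 2.71], [-1.35, 4.49], [0.32, 2.68], [-2.91, 2.91]. Speed limits (rad/s): [2.57, 2.57, 3.14, 3.14, 3.14, 3.14].

### API

Orientations are given as a unit quaternion [x, y, z, w].
In Python, from plant import readout, eyes, order gives the robot as it stands. The module is installed in compiled form; this text tells all that it offers.
- The arm moves only by the tool servo_tool, never from a script. Its argument "steps" is a list of rows, each an object with "fingers": the opening, from 0 (shut) to 1 (fully open); "xyz": the shift along the world's x, y, z in mm, a list of three; "turn": the turn about the world's z in degrees. A call has 1 to 8 rows; each row shifts and turns the commanded pose from where the row before left it; what a row does not reach is not made up. A row lasts 1/10 s, in which the tool goes at most 50 mm and 8.59 degrees, less where a joint would pass 70% of its speed; a pose out of reach is approached as far as the arm can. A call with a gripper value outside its range is refused whole. The fingers move at their own pace and stop on an object; "grip_force" is the grip in N (left out, the last holds). Time passes only in rows, so rows that do not move let the fingers close. It gives the time, the measured TCP pose, the force, the opening and the grip force at its end, in the units of the state.
- readout.state(): the state, without advancing time (a new reading comes with each control period).
- eyes.camera(name): name is "side" or "top"; returns a dict with "frame" (480x640x3 uint8, blue, green, red), "depth" (480x640 float32, m along the optical axis (not along the pixel's ray), 0 where there is no reading), "fovy" (degrees; the focal length in pixels is half the picture's height over the tangent of half this angle, whatever the lens; pixels are square), "cx", "cy" (the principal point, pixels), "R" (3x3) and "t" (3): a world point X has camera coordinates R X + t. Camera axes: x right, y down, z forward; pixel columns grow to the right and rows downward; lengths in m; the calibration is good to about 2 mm. A picture is of the moment at which its call begins.
- order.job_done(): hands the job in; it is judged then, once.
The state is a dict: "t": time; "joint_pos": joint angles; "joint_vel": joint speeds; "tau": joint torques, N m; "eef_pos": TCP position; "tcp_rot": TCP orientation; "force": force on the tool from outside, world axes, zero at the start; "ft_torque": the same for the moment, N m; "finger_gap": opening from 0.0 (shut) to 1.0 (fully open); "gripper_force": force on a finger pad.
Only numpy, scipy, OpenCV 4.12 (cv2) and the standard library are available. Lean on these libraries where they do the work, as an engineer would, in place of code of your own. Each camera call takes 0.05 s, during which the arm holds its last target. There are 200 camera calls.

### The job

Take the clear flow tube with the blue cap from the white rack and push its steel stem into the brass push-in fitting on the gas manifold, past the grip and on until you feel it firmly home against the hard stop under the seal, without ramming it. Let go of it so that it stays home by itself, then swing the red-knobbed valve lever all the way over to open the gas. Leave the blanking plug and the other things on the bench where they are.

Things in the scene. Friction and masses are not known exactly. Their poses are not given: they have to be found in the camera images.
- tube: Flow tube, round, upright in one hole of the rack, 115 mm tall, about 0.1 kg. Origin: centre of the lower end of its stem; z runs up. From the bottom: steel stem, diameter 12 mm, 55 mm long, its lowest 4 mm tapering to 8 mm at the end; brass flange, diameter 30, to 61 mm; clear body, diameter 24, to 106 mm; blue cap, diameter 24, to 115 mm. Any yaw fits.
- tube_grip (a point): Point on the flow tube's axis in its clear body, 85 mm above the stem's end: the height to grip (diameter 24 mm).
- port (a point): Centre of the mouth of the push-in fitting, at the top of its blue collar, 89 mm above the bench; z up. The bore runs straight down: collar hole 21 mm diameter, 4 mm deep; a chamfer from 20 to 14 mm diameter over 3 mm; then a bore of 14 mm. Below it come the grip jaws and then the seal seat.
- jaws (a point): On the bore's axis, 16 mm below the mouth: top of four sprung grip jaws (hidden in the bore, 6 mm high) that leave 10 mm between them. The stem spreads them: the push peaks at about 9 to 12 N, then drags at about 5 to 8 N. That drag also holds the tube. The peak is not the end: the tube must go on.
- seat (a joint): Travel of the sprung seal seat low in the bore, m: 0 untouched, 0.004 on its hard stop. Its depth differs, 26 to 44 mm below the mouth, unseen: feel for it. It adds 1.5 N per mm to the drag (6 N at the stop), then is hard. Firmly home: at least 13 N on the seat, a push of 22 to 24 N in all; over 22 N on the seat is ramming. Let go, the tube creeps up under 2 mm and stays.
- manifold: Gas manifold, aluminium block 64 (x) by 220 (y) by 35 mm high, fixed to the bench; origin at the centre of its underside. At y = +65 mm stands the brass fitting (42 mm square, 50 mm high, with a blue collar ring of 32 mm diameter, 4 mm high, on top); at y = -65 mm the valve: grey block 50 x 42 mm and a steel lever with a red ball.
- valve (a joint): Angle of the valve lever, rad: about 0 closed (leaning 0.5 rad from upright to the manifold's -x side), 1.0 fully open (leaning 0.5 rad to its +x side). It stays where it is left and takes 2 to 3 N at the ball. Pivot along the manifold's y axis, at y = -65 mm, 65 mm above the bench; 70 mm from pivot to ball centre.
- valve_tip (a point): Centre of the red ball, 24 mm diameter, at the end of the valve lever (its rod is 10 mm thick).
- rack: White rack fixed to the bench, 70 (x) by 200 (y) by 45 mm high; origin at the centre of its underside. Two holes of 13 mm diameter, 35 mm deep (floor 10 mm above the bench), at y = -60 and +60 mm; one holds the flow tube, the other the blanking plug.
- blank: Blanking plug standing in the other hole of the rack: the same shape and size as the flow tube, but a dark body with an orange cap. To be left alone. Origin at the lower end of its stem.
- detector: Yellow gas detector lying on the bench, 60 x 100 x 32 mm; leave it.
- spanner: Steel spanner, 160 mm long, lying on the bench; leave it.
- hygrometer: White hygrometer, 25 x 70 x 55 mm high; leave it.
- vial: Small jar with a black cap, 40 mm diameter, 75 mm high; leave it.
- union: Brass union, 30 mm diameter, 42 mm high; leave it.
- driver: Screwdriver, 170 mm long, lying on the bench; leave it.
Not all that is in view belongs to the job. What is shaped like the tube but purple is not meant.

How it is judged:
On the way, in this order (a step that is already met when the one before it is completed fails the run):
1. the flow tube is pressed firmly on the seal seat, with at least 13 N, the valve still closed (contact force between tube and seat above 13 N and value of joint valve below 0.5 rad), for 0.1 s.
2. the flow tube is home in the fitting (seat pressed at least 2 mm by it, upright) and let go, the valve still closed (value of joint seat above 0.002 m and horizontal distance between port and tube below 0.003 m and z of tube in the frame of port below -0.026 m and angle between tube's own z axis and vertical below 0.09 rad and contact force between the fingers and tube below 0.1 N and value of joint valve below 0.5 rad), for 0.2 s.
3. the valve lever is swung over to open (value of joint valve above 0.85 rad), for 0.1 s.
At the end, for the whole second after the job is handed in: The flow tube stands by itself in the fitting, upright (within 0.09 rad), its lower end within 3 mm of the bore's axis and at least 26 mm below the mouth, still pressing the seal seat down by at least 2 mm, at rest; the valve lever is open (beyond 0.85 rad) (value of joint seat above 0.002 m and horizontal distance between port and tube below 0.003 m and z of tube in the frame of port below -0.026 m and angle between tube's own z axis and vertical below 0.09 rad and value of joint valve above 0.85 rad and linear speed of tube below 0.01 m/s); the robot touches nothing.
It fails at once if the tube is rammed on the seal seat with more than 22 N (contact force between tube and seat above 22 N).
It fails at once if the blanking plug is taken out or shoved about (moved more than 20 mm) (distance of blank from where it was at the start of the episode above 0.02 m).
It fails at once if another thing on the bench is moved more than 40 mm (distance of any of detector, spanner, hygrometer, vial, union, driver from where it was at the start of the episode above 0.04 m).
It also fails if it takes over 58 s, if anything falls off the work surface, if the arm or the gripper's body presses on something with over 40 N, if the wrist force passes 120 N, or if a joint passes its speed limit or range.

## Working session

There is one attempt and no reset: what is moved stays moved. The work goes in short steps, Python scripts to look and compute and a tool call to move; the robot and the scene stay as the last step left them, time stands still between calls to the robot, and variables do not carry over. Pictures are saved under pics/ and viewed, at most 10 in all, crops included, and the job is handed in when it is done.

Besides the shell and the picture viewer there is one more tool, called as a command line: name --argument value ..., lists and objects as JSON in quotes. servo_tool: Moves the arm, as the interface text tells. Its arguments: {"type":"object","properties":{"steps":{"type":"array"},"grip_force":{"type":"number"}},"required":["steps"]}

```bash
mkdir -p pics; cat > h.py <<'E'
import numpy as np, cv2
from plant import readout, eyes, order
def cap(n):
    c=eyes.camera(n); c['f']=240/np.tan(np.radians(c['fovy'])/2); return c
def ray(c,u,v):
    d=c['R'].T@np.array([(u-c['cx'])/c['f'],(v-c['cy'])/c['f'],1]); o=-c['R'].T@c['t']; return o,d
def onz(c,u,v,z):
    o,d=ray(c,u,v); return o+d*(z-o[2])/d[2]
def world(c,u,v):
    o,d=ray(c,u,v); return o+d*c['depth'][int(round(v)),int(round(u))]
def proj(c,X):
    p=c['R']@np.array(X)+c['t']; return p[:2]/p[2]*c['f']+[c['cx'],c['cy']]
def tri(c1,p1,c2,p2):
    o1,d1=ray(c1,*p1);o2,d2=ray(c2,*p2)
    s=np.linalg.lstsq(np.c_[d1,-d2],o2-o1,rcond=None)[0]
    a=o1+d1*s[0];b=o2+d2*s[1]; return (a+b)/2,np.linalg.norm(a-b)
E
python3 - <<'E'
from h import *
s=readout.state(); print({k:np.round(v,3) for k,v in s.items()})
for n in('top','side'):
    c=cap(n); cv2.imwrite(f'pics/{n}0.png',c['frame']); np.savez(f'{n}0.npz',**c); print(n,c['fovy'],c['R'].round(3),c['t'].round(3),(c['depth']>0).mean())
E
```

```text
{'t': np.float64(0.0), 'joint_pos': array([-1.228,  0.125,  1.652, -0.   ,  1.368, -0.083]), 'joint_vel': array([-0.001,  0.003,  0.001,  0.   , -0.001,  0.001]), 'tau': array([-3.0000e-03, -4.2361e+01, -3.6545e+01, -0.0000e+00,  7.0000e-03,
        0.0000e+00]), 'eef_pos': array([ 0.268, -0.591,  0.23 ]), 'tcp_rot': array([ 0.977,  0.211, -0.   , -0.001]), 'force': array([0.387, 0.564, 0.213]), 'ft_torque': array([-0.016, -0.034,  0.014]), 'gripper_force': np.float64(0.0), 'finger_gap': np.float64(0.996)}
top 49.87981414948511 [[-0.002 -1.    -0.021]
 [-0.999  0.003 -0.04 ]
 [ 0.041  0.021 -0.999]] [-0.019  0.634  0.979] 0.9962239583333333
side 55.46154300842707 [[ 0.75  -0.661 -0.022]
 [-0.468 -0.508 -0.723]
 [ 0.466  0.553 -0.69 ]] [-0.498  0.35   0.589] 0.9958723958333333
```

View pics/top0.png

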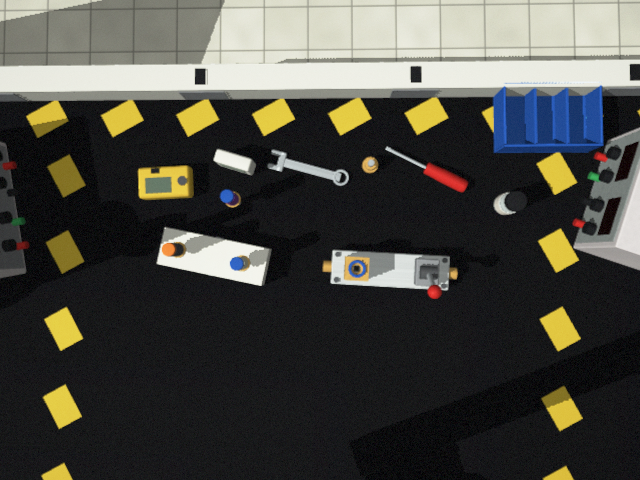

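View pics/side0.png

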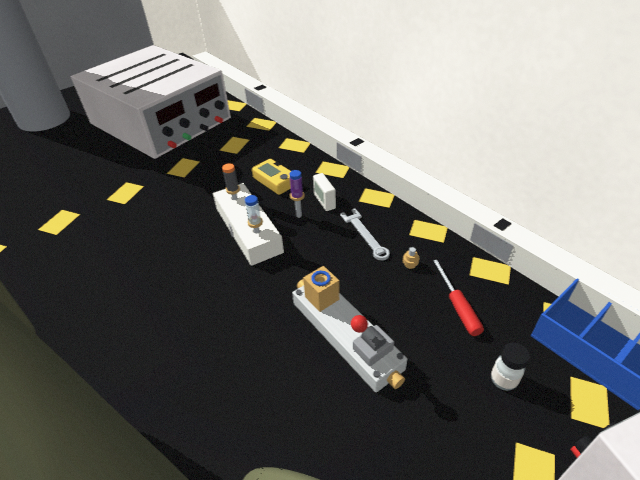

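The top view shows the blue-capped tube in the rack at (237,263), the fitting at (357,268) and the ball at (434,292). The side view has them at (252,201), (321,279) and (359,323). The purple decoy, at top (230,197), stands apart.

```bash
python3 - <<'E'
from h import *
T=dict(np.load('top0.npz'));S=dict(np.load('side0.npz'))
blue=((105,120,60),(130,255,255)); red=((0,150,60),(8,255,255)); org=((8,150,100),(16,255,255))
def blob(c,p,rng,r=16):
    h=cv2.cvtColor(c['frame'],cv2.COLOR_BGR2HSV); m=cv2.inRange(h,*map(np.array,rng))
    q=np.zeros_like(m); cv2.circle(q,p,r,255,-1); m&=q
    v,u=np.nonzero(m); 
    cnt=max(cv2.findContours(m,0,1)[0],key=cv2.contourArea); hull=cv2.convexHull(cnt)
    M=cv2.moments(hull); ctr=np.array([M['m10'],M['m01']])/M['m00']
    e=cv2.fitEllipse(np.vstack(cnt)) if len(cnt)>5 else None
    P=np.array([world(c,a,b) for a,b in zip(u,v)])
    return ctr,len(u),P,e
for n,pt,ps,rng in(('cap',(237,263),(252,201),blue),('collar',(357,268),(321,279),blue),('ball',(434,292),(359,323),red),('orange',(170,249),(229,171),org)):
    a=blob(T,pt,rng);b=blob(S,ps,rng)
    X,g=tri(T,a[0],S,b[0]); print(n,a[0].round(1),a[1],b[0].round(1),b[1],'tri',X.round(4),'gap',round(g,4))
    for k in(a,b):
        P=k[2]; zt=np.percentile(P[:,2],90); Q=P[P[:,2]>zt-.004]; print('  depth: ztop',zt.round(4),'mean',P.mean(0).round(4),'top c',((Q.max(0)+Q.min(0))/2).round(4),'mm',(np.ptp(Q,axis=0)*1000).round(0), 'ell',np.round(k[3][0],1))
    zz={'cap':.125,'orange':.125,'collar':.089,'ball':.126}[n]
    print('  onplane',onz(T,*a[0],zz).round(4),onz(S,*b[0],zz).round(4))
# manifold yaw / rack yaw from top
h=cv2.cvtColor(T['frame'],cv2.COLOR_BGR2GRAY)
for n,(x0,y0,x1,y1),z in(('rack',(145,215,285,300),.045),('manif',(320,240,462,302),.035)):
    m=np.zeros_like(h); hsv=cv2.cvtColor(T['frame'],cv2.COLOR_BGR2HSV)
    for v in range(y0,y1):
        for u in range(x0,x1):
            if abs(world(T,u,v)[2]-z)<.005: m[v,u]=255
    c=np.vstack([k for k in cv2.findContours(m,0,1)[0] if cv2.contourArea(k)>30])
    r=cv2.boxPoints(cv2.minAreaRect(c)); W=np.array([onz(T,*p,z) for p in r]); print(n,W[:,:2].round(4).tolist(),'c',W.mean(0).round(4),[np.linalg.norm(W[i]-W[i-1]).round(3) for i in range(4)],[np.degrees(np.arctan2(*(W[i]-W[i-1])[1::-1])).round(1) for i in range(4)])
E
```

```text
cap [236.2 263.1] 136 [251.1 199.9] 113 tri [0.5784 0.1183 0.1239] gap 0.0012
  depth: ztop 0.1261 mean [0.5789 0.1178 0.1242] top c [0.5791 0.1181 0.1251] mm [21. 21.  6.] ell [236.2 263.2]
  depth: ztop 0.1276 mean [0.5742 0.1118 0.1301] top c [ 0.4261 -0.1735  0.3861] mm [327. 608. 525.] ell [251.1 199.9]
  onplane [0.5789 0.1177 0.125 ] [0.5773 0.1174 0.125 ]
collar [356.8 268.2] 104 [320.4 277.8] 119 tri [ 0.5682 -0.0889  0.0895] gap 0.0023
  depth: ztop 0.0903 mean [ 0.5692 -0.0898  0.0882] top c [ 0.5694 -0.0899  0.0902] mm [28. 28.  8.] ell [356.8 268.2]
  depth: ztop 0.0912 mean [ 0.5671 -0.0883  0.09  ] top c [ 0.5671 -0.088   0.0905] mm [29. 30.  6.] ell [320.5 277.8]
  onplane [ 0.5691 -0.0896  0.089 ] [ 0.5675 -0.0878  0.089 ]
ball [434.  291.8] 153 [358.8 323. ] 215 tri [ 0.5302 -0.216   0.1313] gap 0.0009
  depth: ztop 0.1396 mean [ 0.5304 -0.2165  0.1296] top c [ 0.5315 -0.2169  0.139 ] mm [18. 20.  7.] ell [434.  291.8]
  depth: ztop 0.1409 mean [ 0.5258 -0.2196  0.139 ] top c [ 0.4006 -0.3423  0.3927] mm [276. 270. 511.] ell [358.7 323.1]
  onplane [ 0.5302 -0.2174 
[... 211 characters left out ...]
ll [168.3 249. ]
  depth: ztop 0.1276 mean [0.6083 0.2503 0.1141] top c [0.6026 0.2366 0.1265] mm [22. 25.  6.] ell [227.8 167.6]
  onplane [0.6032 0.2345 0.125 ] [0.6013 0.2352 0.125 ]
rack [[0.5766, 0.2812], [0.6454, 0.2674], [0.6041, 0.0711], [0.5357, 0.0853]] c [0.5904 0.1763 0.045 ] [np.float64(0.2), np.float64(0.07), np.float64(0.201), np.float64(0.07)] [np.float64(78.2), np.float64(-11.3), np.float64(-101.9), np.float64(168.3)]
manif [[0.5388, -0.0432], [0.6027, -0.047], [0.5899, -0.2659], [0.5264, -0.2616]] c [ 0.5645 -0.1544  0.035 ] [np.float64(0.219), np.float64(0.064), np.float64(0.219), np.float64(0.064)] [np.float64(86.8), np.float64(-3.4), np.float64(-93.3), np.float64(176.1)]
```

servo_tool --steps '[{"fingers":1,"xyz":[19,44,0],"turn":-8},{"fingers":1,"xyz":[19,44,0],"turn":-8},{"fingers":1,"xyz":[19,44,0],"turn":-8},{"fingers":1,"xyz":[19,44,0],"turn":0},{"fingers":1,"xyz":[19,44,0],"turn":0},{"fingers":1,"xyz":[19,44,0],"turn":0},{"fingers":1,"xyz":[19,44,0],"turn":0},{"fingers":1,"xyz":[19,44,0],"turn":0}]'

```text
t: 0.9
eef_pos: [0.4206, -0.238, 0.231]
tcp_rot: [1.0, 0.003, -0.0, -0.0]
force: [0.1, -1.0, -0.5]
finger_gap: 0.999
gripper_force: 0.0
```

servo_tool --steps '[{"fingers":1,"xyz":[19,44,0],"turn":0},{"fingers":1,"xyz":[19,44,0],"turn":0},{"fingers":1,"xyz":[19,44,0],"turn":0},{"fingers":1,"xyz":[19,44,0],"turn":0},{"fingers":1,"xyz":[19,44,0],"turn":0},{"fingers":1,"xyz":[19,44,0],"turn":0},{"fingers":1,"xyz":[19,44,0],"turn":0},{"fingers":1,"xyz":[0,0,0],"turn":0}]'

```text
t: 1.7
eef_pos: [0.5542, 0.0726, 0.2306]
tcp_rot: [1.0, 0.006, -0.0, -0.001]
force: [-0.9, -0.1, -1.6]
finger_gap: 1.0
gripper_force: 0.0
```

servo_tool --steps '[{"fingers":1,"xyz":[24,44,0],"turn":0},{"fingers":1,"xyz":[0,1,0],"turn":0},{"fingers":1,"xyz":[0,0,-40],"turn":0},{"fingers":1,"xyz":[0,0,-40],"turn":0},{"fingers":1,"xyz":[0,0,-40],"turn":0},{"fingers":1,"xyz":[0,0,-20],"turn":0},{"fingers":1,"xyz":[0,0,-14],"turn":0},{"fingers":1,"xyz":[0,0,0],"turn":0}]'

```text
t: 2.5
eef_pos: [0.5757, 0.1121, 0.075]
tcp_rot: [1.0, 0.003, -0.002, 0.0]
force: [-0.7, 0.9, 0.1]
finger_gap: 1.001
gripper_force: 0.0
```

```bash
python3 - <<'E'
from h import *
c=cap('side'); x=cv2.resize(c['frame'][120:300,160:400],None,fx=3,fy=3); cv2.imwrite('pics/s1.png',x)
print(readout.state()['eef_pos'],proj(c,[.5785,.118,.125]))
E
```

```text
[0.57701578 0.11236765 0.07692665] [251.48346996 199.46719869]
```

View pics/s1.png

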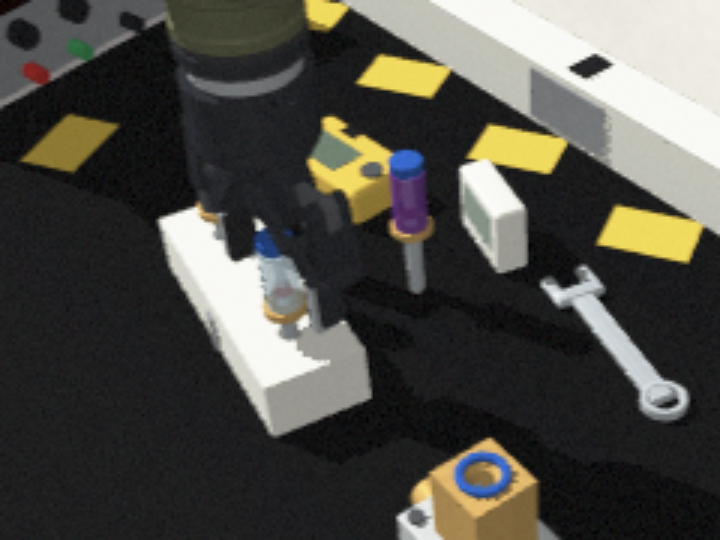

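The tube stands between the open fingers, with TCP y about 5 mm short. I'll centre on it and grip.

servo_tool --steps '[{"fingers":1,"xyz":[1.5,5,0],"turn":0},{"fingers":1,"xyz":[0,0,0],"turn":0},{"fingers":0,"xyz":[0,0,0],"turn":0},{"fingers":0,"xyz":[0,0,0],"turn":0},{"fingers":0,"xyz":[0,0,0],"turn":0},{"fingers":0,"xyz":[0,0,0],"turn":0},{"fingers":0,"xyz":[0,0,0],"turn":0},{"fingers":0,"xyz":[0,0,0],"turn":0}]' --grip_force 70

```text
t: 3.35
eef_pos: [0.579, 0.1183, 0.0776]
tcp_rot: [1.0, 0.003, 0.0, -0.0]
force: [-1.2, 2.6, 2.2]
finger_gap: 0.265
gripper_force: 68.2
```

servo_tool --steps '[{"fingers":0,"xyz":[0,0,15],"turn":0},{"fingers":0,"xyz":[0,0,25],"turn":0},{"fingers":0,"xyz":[0,0,30],"turn":0},{"fingers":0,"xyz":[0,0,30],"turn":0},{"fingers":0,"xyz":[0,-20,0],"turn":0},{"fingers":0,"xyz":[0,-45,0],"turn":0},{"fingers":0,"xyz":[-5,-45,0],"turn":0},{"fingers":0,"xyz":[-5,-45,0],"turn":0}]'

```text
t: 4.15
eef_pos: [0.5682, -0.0387, 0.1775]
tcp_rot: [1.0, 0.004, -0.0, 0.0]
force: [0.1, 0.0, -1.1]
finger_gap: 0.264
gripper_force: 69.0
```

servo_tool --steps '[{"fingers":0,"xyz":[0,-35,0],"turn":0},{"fingers":0,"xyz":[0,-17,0],"turn":0},{"fingers":0,"xyz":[0,0,0],"turn":0},{"fingers":0,"xyz":[0,0,0],"turn":0},{"fingers":0,"xyz":[0,0,0],"turn":0}]'

```text
t: 4.65
eef_pos: [0.5689, -0.0879, 0.1772]
tcp_rot: [1.0, 0.004, -0.0, -0.0]
force: [0.2, 0.1, -0.8]
finger_gap: 0.264
gripper_force: 69.1
```

```bash
python3 - <<'E'
from h import *
P=[];F=[]
c=cap('side');T=cap('top')
for i in range(4):
    s=readout.state();P.append(s['eef_pos']);F.append(s['force']);
    if i<3: cap('top')
print(np.round(P,4),np.round(F,2),s['finger_gap'],s['t'])
x=cv2.resize(c['frame'][180:360,230:430],None,fx=3.3,fy=3.3); cv2.imwrite('pics/s2.png',x)
p=P[-1]; print(proj(c,[.5685,-.0893,.089]))
h=cv2.cvtColor(c['frame'],cv2.COLOR_BGR2HSV)
E
```

```text
[[ 0.5689 -0.0878  0.1772]
 [ 0.5689 -0.0879  0.1773]
 [ 0.569  -0.0881  0.1773]
 [ 0.569  -0.0882  0.1773]] [[ 0.05 -0.22 -1.19]
 [-0.15  0.16 -1.33]
 [-0.26  0.4  -1.54]
 [-0.78 -0.02 -1.86]] 0.26352175593791705 4.9
[321.44346575 277.98251601]
```

View pics/s2.png

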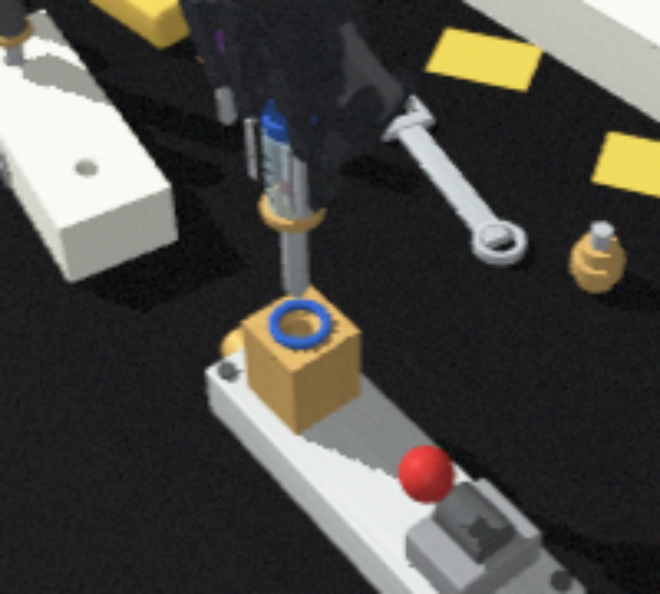

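```bash
python3 - <<'E'
from h import *
c=dict(np.load('side0.npz'))
for z in(.110,.115,.165,.172,.225): print(z,(proj(c,[.569,-.0882,z])-[230,180])*3.3)
print(((proj(c,[.5685,-.0893,.089]))-[230,180])*3.3, onz(c,320.2,268.7,.1105))
E
```

```text
0.11 [299.53761958 292.79060816]
0.115 [299.1601336  285.76398113]
0.165 [295.17817574 211.64273113]
0.172 [294.58878221 200.67159913]
0.225 [289.84214524 112.31640332]
[301.76343699 323.34230283] [ 0.56807904 -0.08790631  0.1105    ]
```

The stem hangs vertical over the collar: its end at crop (296,292) projects to within 1 mm of the port axis at (301,323). I'll lower it into the bore as far as just above the jaws.

servo_tool --steps '[{"fingers":0,"xyz":[0,-0.5,-10],"turn":0},{"fingers":0,"xyz":[0,0,-8],"turn":0},{"fingers":0,"xyz":[0,0,-4],"turn":0},{"fingers":0,"xyz":[0,0,-4],"turn":0},{"fingers":0,"xyz":[0,0,-4],"turn":0},{"fingers":0,"xyz":[0,0,-2],"turn":0},{"fingers":0,"xyz":[0,0,0],"turn":0},{"fingers":0,"xyz":[0,0,0],"turn":0}]'

```text
t: 5.7
eef_pos: [0.569, -0.0896, 0.1455]
tcp_rot: [1.0, 0.003, 0.0, 0.0]
force: [0.1, 0.1, -1.1]
finger_gap: 0.261
gripper_force: 69.1
```

servo_tool --steps '[{"fingers":0,"xyz":[0,0,-2],"turn":0},{"fingers":0,"xyz":[0,0,-2],"turn":0},{"fingers":0,"xyz":[0,0,-1],"turn":0},{"fingers":0,"xyz":[0,0,-1],"turn":0},{"fingers":0,"xyz":[0,0,-1],"turn":0}]'

```text
t: 6.2
eef_pos: [0.5689, -0.0895, 0.1383]
tcp_rot: [1.0, 0.003, 0.0, -0.0]
force: [-1.1, 1.4, 0.4]
finger_gap: 0.263
gripper_force: 69.1
```

servo_tool --steps '[{"fingers":0,"xyz":[0,0,-1],"turn":0},{"fingers":0,"xyz":[0,0,-1],"turn":0},{"fingers":0,"xyz":[0,0,-1],"turn":0}]'

```text
t: 6.5
eef_pos: [0.5694, -0.0895, 0.1368]
tcp_rot: [1.0, 0.003, 0.001, -0.0]
force: [-3.0, 2.6, 7.8]
finger_gap: 0.261
gripper_force: 69.5
```

servo_tool --steps '[{"fingers":0,"xyz":[0,0,-1],"turn":0},{"fingers":0,"xyz":[0,0,-1],"turn":0}]'

```text
t: 6.7
eef_pos: [0.5695, -0.0896, 0.1345]
tcp_rot: [1.0, 0.003, 0.001, 0.0]
force: [-1.3, 1.7, 4.1]
finger_gap: 0.267
gripper_force: 69.5
```

Past the jaw peak, and now dragging. From here I go on in small batches, so that overshoot at the stop stays small.

servo_tool --steps '[{"fingers":0,"xyz":[-0.4,0.4,-1],"turn":0},{"fingers":0,"xyz":[0,0,-1],"turn":0}]'

```text
t: 6.9
eef_pos: [0.5691, -0.0894, 0.132]
tcp_rot: [1.0, 0.003, 0.001, 0.0]
force: [-1.4, 0.3, 4.2]
finger_gap: 0.263
gripper_force: 69.6
```

servo_tool --steps '[{"fingers":0,"xyz":[0,0,-1],"turn":0},{"fingers":0,"xyz":[0,0,-1],"turn":0}]'

```text
t: 7.1
eef_pos: [0.569, -0.0893, 0.1297]
tcp_rot: [1.0, 0.003, 0.001, 0.0]
force: [-1.0, 0.1, 5.7]
finger_gap: 0.267
gripper_force: 69.6
```

servo_tool --steps '[{"fingers":0,"xyz":[0,0,-0.8],"turn":0},{"fingers":0,"xyz":[0,0,-0.7],"turn":0}]'

```text
t: 7.3
eef_pos: [0.5689, -0.0893, 0.1281]
tcp_rot: [1.0, 0.003, 0.001, 0.0]
force: [-0.2, 0.3, 5.0]
finger_gap: 0.261
gripper_force: 69.6
```

servo_tool --steps '[{"fingers":0,"xyz":[0,0,-0.8],"turn":0},{"fingers":0,"xyz":[0,0,-0.7],"turn":0}]'

```text
t: 7.5
eef_pos: [0.5688, -0.0893, 0.1266]
tcp_rot: [1.0, 0.003, 0.0, 0.0]
force: [-0.3, 0.1, 5.5]
finger_gap: 0.262
gripper_force: 69.6
```

servo_tool --steps '[{"fingers":0,"xyz":[0,0,-0.8],"turn":0},{"fingers":0,"xyz":[0,0,-0.7],"turn":0}]'

```text
t: 7.7
eef_pos: [0.5688, -0.0892, 0.1251]
tcp_rot: [1.0, 0.003, 0.0, 0.0]
force: [-0.1, -0.3, 5.2]
finger_gap: 0.264
gripper_force: 69.6
```

servo_tool --steps '[{"fingers":0,"xyz":[0,0,-0.8],"turn":0},{"fingers":0,"xyz":[0,0,-0.7],"turn":0}]'

```text
t: 7.9
eef_pos: [0.5688, -0.0892, 0.1235]
tcp_rot: [1.0, 0.003, 0.0, 0.0]
force: [-0.0, 0.3, 5.1]
finger_gap: 0.266
gripper_force: 69.6
```

servo_tool --steps '[{"fingers":0,"xyz":[0,0,-0.8],"turn":0},{"fingers":0,"xyz":[0,0,-0.7],"turn":0}]'

```text
t: 8.1
eef_pos: [0.5688, -0.0893, 0.122]
tcp_rot: [1.0, 0.003, 0.0, 0.0]
force: [0.0, 1.0, 4.9]
finger_gap: 0.267
gripper_force: 69.6
```

servo_tool --steps '[{"fingers":0,"xyz":[0,0,-0.8],"turn":0},{"fingers":0,"xyz":[0,0,-0.7],"turn":0}]'

```text
t: 8.3
eef_pos: [0.5688, -0.0892, 0.1205]
tcp_rot: [1.0, 0.003, 0.0, 0.0]
force: [0.6, 0.9, 4.7]
finger_gap: 0.266
gripper_force: 69.6
```

Still only drag (~5 N) at about 35 mm depth.

servo_tool --steps '[{"fingers":0,"xyz":[0,0,-0.8],"turn":0},{"fingers":0,"xyz":[0,0,-0.7],"turn":0}]'

```text
t: 8.5
eef_pos: [0.5688, -0.0893, 0.119]
tcp_rot: [1.0, 0.003, 0.0, 0.0]
force: [-0.6, 0.4, 5.4]
finger_gap: 0.263
gripper_force: 69.6
```

servo_tool --steps '[{"fingers":0,"xyz":[0,0,-0.8],"turn":0},{"fingers":0,"xyz":[0,0,-0.7],"turn":0}]'

```text
t: 8.7
eef_pos: [0.5688, -0.0892, 0.1175]
tcp_rot: [1.0, 0.003, 0.0, 0.0]
force: [-0.2, 0.7, 5.7]
finger_gap: 0.261
gripper_force: 69.6
```

servo_tool --steps '[{"fingers":0,"xyz":[0,0,-0.8],"turn":0},{"fingers":0,"xyz":[0,0,-0.7],"turn":0}]'

```text
t: 8.9
eef_pos: [0.5688, -0.0892, 0.1161]
tcp_rot: [1.0, 0.003, 0.0, 0.0]
force: [-0.4, 1.1, 5.6]
finger_gap: 0.27
gripper_force: 69.6
```

servo_tool --steps '[{"fingers":0,"xyz":[0,0,-0.8],"turn":0},{"fingers":0,"xyz":[0,0,-0.7],"turn":0}]'

```text
t: 9.1
eef_pos: [0.5689, -0.0892, 0.1149]
tcp_rot: [1.0, 0.003, 0.0, 0.0]
force: [-1.4, 1.6, 7.3]
finger_gap: 0.265
gripper_force: 69.6
```

Force is rising, so this is the seat spring.

servo_tool --steps '[{"fingers":0,"xyz":[0,0,-0.8],"turn":0},{"fingers":0,"xyz":[0,0,-0.7],"turn":0}]'

```text
t: 9.3
eef_pos: [0.569, -0.0892, 0.1138]
tcp_rot: [1.0, 0.003, 0.001, 0.0]
force: [-1.1, 1.2, 9.5]
finger_gap: 0.262
gripper_force: 69.6
```

servo_tool --steps '[{"fingers":0,"xyz":[0,0,-0.6],"turn":0},{"fingers":0,"xyz":[0,0,-0.4],"turn":0},{"fingers":0,"xyz":[0,0,0],"turn":0}]'

```text
t: 9.6
eef_pos: [0.5691, -0.0892, 0.1131]
tcp_rot: [1.0, 0.003, 0.001, 0.0]
force: [-2.0, 0.8, 8.8]
finger_gap: 0.261
gripper_force: 69.7
```

servo_tool --steps '[{"fingers":0,"xyz":[0,0,-0.6],"turn":0},{"fingers":0,"xyz":[0,0,-0.4],"turn":0},{"fingers":0,"xyz":[0,0,0],"turn":0}]'

```text
t: 9.9
eef_pos: [0.5692, -0.0892, 0.1125]
tcp_rot: [1.0, 0.003, 0.001, 0.0]
force: [-2.4, 0.7, 10.6]
finger_gap: 0.263
gripper_force: 69.9
```

servo_tool --steps '[{"fingers":0,"xyz":[0,0,-0.6],"turn":0},{"fingers":0,"xyz":[0,0,-0.4],"turn":0},{"fingers":0,"xyz":[0,0,0],"turn":0}]'

```text
t: 10.2
eef_pos: [0.5694, -0.0893, 0.1124]
tcp_rot: [1.0, 0.003, 0.001, 0.0]
force: [-4.3, 1.3, 15.5]
finger_gap: 0.265
gripper_force: 70.3
```

servo_tool --steps '[{"fingers":0,"xyz":[-0.2,0,-0.5],"turn":0},{"fingers":0,"xyz":[0,0,-0.3],"turn":0},{"fingers":0,"xyz":[0,0,0],"turn":0}]'

```text
t: 10.5
eef_pos: [0.5695, -0.0893, 0.1124]
tcp_rot: [1.0, 0.003, 0.001, 0.0]
force: [-4.1, 2.5, 17.6]
finger_gap: 0.261
gripper_force: 70.7
```

servo_tool --steps '[{"fingers":0,"xyz":[0,0,-0.4],"turn":0},{"fingers":0,"xyz":[0,0,0],"turn":0}]'

```text
t: 10.7
eef_pos: [0.5696, -0.0893, 0.1124]
tcp_rot: [1.0, 0.003, 0.001, 0.0]
force: [-5.6, 2.4, 18.7]
finger_gap: 0.266
gripper_force: 70.9
```

```bash
python3 - <<'E'
from h import *
F=[]
for i in range(8): F.append(readout.state()['force']); cap('top')
print(np.round(F,1).tolist(),np.mean(F,0))
E
```

```text
[[-5.6, 2.4, 18.7], [-4.9, 2.0, 18.6], [-4.5, 2.1, 18.2], [-5.0, 1.7, 18.8], [-5.2, 2.6, 18.8], [-4.4, 1.9, 18.2], [-5.7, 3.3, 19.7], [-5.1, 2.4, 18.0]] [-5.03398955  2.29809326 18.62650746]
```

servo_tool --steps '[{"fingers":0,"xyz":[0,0,-0.3],"turn":0},{"fingers":0,"xyz":[0,0,-0.3],"turn":0},{"fingers":0,"xyz":[0,0,0],"turn":0},{"fingers":0,"xyz":[0,0,0],"turn":0}]'

```text
t: 11.5
eef_pos: [0.5698, -0.0893, 0.1123]
tcp_rot: [1.0, 0.003, 0.001, 0.0]
force: [-6.1, 1.9, 20.3]
finger_gap: 0.264
gripper_force: 71.2
```

```bash
python3 - <<'E'
from h import *
F=[]
for i in range(8): F.append(readout.state()['force']); cap('top')
print(np.mean(F,0),np.max(F,0))
E
```

```text
[-6.14978858  2.42852473 20.79150319] [-5.88777029  3.11544892 21.51296238]
```

servo_tool --steps '[{"fingers":0,"xyz":[0,0,-0.2],"turn":0},{"fingers":0,"xyz":[0,0,0],"turn":0},{"fingers":0,"xyz":[0,0,0],"turn":0},{"fingers":0,"xyz":[0,0,0],"turn":0}]'

```text
t: 12.3
eef_pos: [0.5698, -0.0893, 0.1123]
tcp_rot: [1.0, 0.003, 0.001, 0.0]
force: [-6.7, 1.9, 21.7]
finger_gap: 0.263
gripper_force: 71.3
```

servo_tool --steps '[{"fingers":0,"xyz":[0,0,1],"turn":0},{"fingers":0,"xyz":[0,0,1],"turn":0},{"fingers":0,"xyz":[0,0,0],"turn":0}]'

```text
t: 12.6
eef_pos: [0.5694, -0.0893, 0.1124]
tcp_rot: [1.0, 0.003, 0.001, 0.0]
force: [-3.1, 1.3, 14.3]
finger_gap: 0.263
gripper_force: 70.7
```

Held about 23 N of total push on the hard stop. Now I'll unload part of it and release.

servo_tool --steps '[{"fingers":0,"xyz":[0,0,0.8],"turn":0},{"fingers":0,"xyz":[0,0,0],"turn":0},{"fingers":0.5,"xyz":[0,0,0],"turn":0},{"fingers":0.8,"xyz":[0,0,0],"turn":0},{"fingers":1,"xyz":[0,0,0],"turn":0},{"fingers":1,"xyz":[0,0,0],"turn":0},{"fingers":1,"xyz":[0,0,0],"turn":0},{"fingers":1,"xyz":[0,0,0],"turn":0}]'

```text
t: 13.4
eef_pos: [0.5682, -0.0892, 0.1104]
tcp_rot: [1.0, 0.003, -0.0, -0.0]
force: [-0.4, 0.5, 0.6]
finger_gap: 0.995
gripper_force: 0.0
```

```bash
python3 - <<'E'
from h import *
s=readout.state(); print(s['eef_pos'],s['force'],s['finger_gap'])
c=cap('side');cv2.imwrite('pics/s3.png',cv2.resize(c['frame'][180:360,230:430],None,fx=3.3,fy=3.3))
E
```

```text
[ 0.56818926 -0.08916955  0.11037861] [-0.41576637  0.54219632  0.58113855] 0.9946448941801841
```

View pics/s3.png

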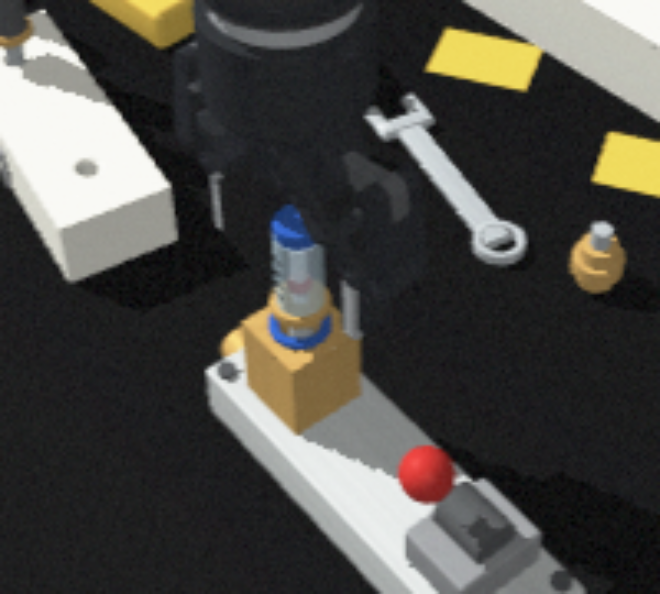

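The tube stands upright in the fitting at crop (298,290), with the fingers clear on both sides. Next I go up, then over to the -x side of the ball.

servo_tool --steps '[{"fingers":1,"xyz":[0,0,15],"turn":0},{"fingers":1,"xyz":[0,0,40],"turn":0},{"fingers":1,"xyz":[0,0,40],"turn":0},{"fingers":0.5,"xyz":[0,0,20],"turn":0},{"fingers":0,"xyz":[-28,-40,0],"turn":0},{"fingers":0,"xyz":[-28,-40,0],"turn":0},{"fingers":0,"xyz":[-28,-40,0],"turn":0},{"fingers":0,"xyz":[-4,-9,0],"turn":0}]'

```text
t: 14.25
eef_pos: [0.4783, -0.2212, 0.2272]
tcp_rot: [1.0, 0.001, 0.0, 0.001]
force: [0.7, -0.1, -0.1]
finger_gap: 0.144
gripper_force: 0.0
```

servo_tool --steps '[{"fingers":0,"xyz":[0,0,0],"turn":0},{"fingers":0,"xyz":[0,0,-30],"turn":0},{"fingers":0,"xyz":[0,0,-30],"turn":0},{"fingers":0,"xyz":[0,0,-30],"turn":0},{"fingers":0,"xyz":[0,0,-18],"turn":0},{"fingers":0,"xyz":[0,0,0],"turn":0},{"fingers":0,"xyz":[0,0,0],"turn":0}]'

```text
t: 14.95
eef_pos: [0.4812, -0.2174, 0.1183]
tcp_rot: [1.0, 0.004, 0.0, -0.0]
force: [0.2, -0.2, -0.3]
finger_gap: -0.0
gripper_force: 0.0
```

servo_tool --steps '[{"fingers":0,"xyz":[12,0,0],"turn":0},{"fingers":0,"xyz":[10,0,0],"turn":0},{"fingers":0,"xyz":[10,0,0],"turn":0},{"fingers":0,"xyz":[10,-0.5,0],"turn":0},{"fingers":0,"xyz":[10,-0.5,0],"turn":0},{"fingers":0,"xyz":[10,-1,0],"turn":0},{"fingers":0,"xyz":[10,-1,0],"turn":0}]'

```text
t: 15.65
eef_pos: [0.5531, -0.2211, 0.1174]
tcp_rot: [1.0, 0.003, -0.0, -0.0]
force: [-2.7, 0.4, 0.5]
finger_gap: 0.003
gripper_force: 1.2
```

servo_tool --steps '[{"fingers":0,"xyz":[6,0,0],"turn":0},{"fingers":0,"xyz":[6,0,0],"turn":0},{"fingers":0,"xyz":[0,0,0],"turn":0}]'

```text
t: 15.95
eef_pos: [0.5647, -0.2211, 0.117]
tcp_rot: [1.0, 0.003, -0.0, -0.0]
force: [-1.1, 0.0, -0.5]
finger_gap: -0.003
gripper_force: 0.2
```

```bash
python3 - <<'E'
from h import *
s=readout.state(); print(s['eef_pos'],s['force'])
c=cap('side');cv2.imwrite('pics/s4.png',cv2.resize(c['frame'][200:400,230:430],None,fx=2.9,fy=2.9))
E
```

```text
[ 0.56474819 -0.22112249  0.11697914] [-1.11787319  0.01394172 -0.52125252]
```

View pics/s4.png

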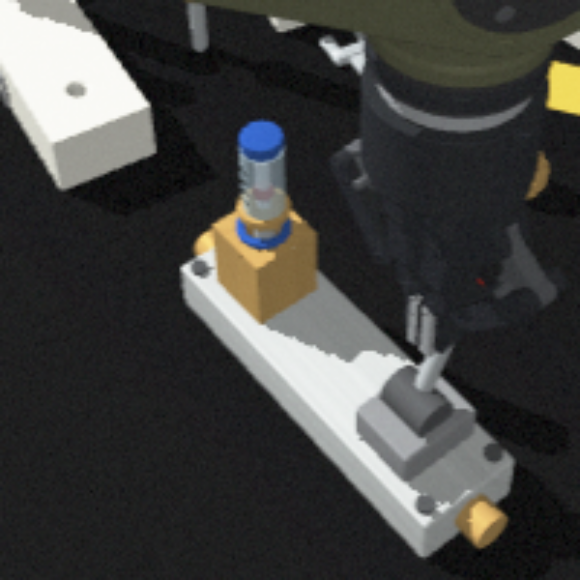

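The tube is still home and the lever is past upright; I keep pushing towards its stop.

servo_tool --steps '[{"fingers":0,"xyz":[4,0,0],"turn":0},{"fingers":0,"xyz":[4,0,0],"turn":0},{"fingers":0,"xyz":[0,0,0],"turn":0}]'

```text
t: 16.3
eef_pos: [0.5713, -0.2211, 0.117]
tcp_rot: [1.0, 0.004, -0.002, -0.0]
force: [-5.5, -0.8, 0.0]
finger_gap: -0.001
gripper_force: 2.8
```

servo_tool --steps '[{"fingers":0,"xyz":[3,0,0],"turn":0},{"fingers":0,"xyz":[0,0,0],"turn":0}]'

```text
t: 16.5
eef_pos: [0.5716, -0.2211, 0.1169]
tcp_rot: [1.0, 0.004, -0.005, -0.001]
force: [-15.6, -0.2, 5.3]
finger_gap: 0.001
gripper_force: 7.8
```

The lever is on its stop: the force jumped to 15.6 N at the expected x of 0.571. I'll back off, rise and check.

servo_tool --steps '[{"fingers":0,"xyz":[-10,0,0],"turn":0},{"fingers":0,"xyz":[-30,0,0],"turn":0},{"fingers":0,"xyz":[-40,0,0],"turn":0},{"fingers":0,"xyz":[-40,0,20],"turn":0},{"fingers":0,"xyz":[0,-20,45],"turn":0},{"fingers":0,"xyz":[0,-20,45],"turn":0},{"fingers":0,"xyz":[0,0,0],"turn":0},{"fingers":0,"xyz":[0,0,0],"turn":0}]'

```text
t: 17.3
eef_pos: [0.4567, -0.2623, 0.2305]
tcp_rot: [1.0, 0.003, 0.003, 0.002]
force: [-0.7, 1.4, -0.1]
finger_gap: 0.002
gripper_force: 0.0
```

```bash
python3 - <<'E'
from h import *
s=readout.state(); print(s['eef_pos'],s['force'],s['t'])
T=cap('top');S=cap('side')
cv2.imwrite('pics/e.png',np.hstack([cv2.resize(T['frame'][200:320,130:480],(700,240))[:, :400*700//700+300][:, :700]]) )
def ctr(c,lo,hi,box):
    x0,y0,x1,y1=box
    m=cv2.inRange(cv2.cvtColor(c['frame'],cv2.COLOR_BGR2HSV),np.array(lo),np.array(hi)); q=np.zeros_like(m); q[y0:y1,x0:x1]=m[y0:y1,x0:x1]
    k=max(cv2.findContours(q,0,1)[0],key=cv2.contourArea); M=cv2.moments(k); return np.array([M['m10'],M['m01']])/M['m00'],M['m00']
for n,lo,hi,bt,bs in(('ball',(0,150,60),(8,255,255),(395,240,470,310),(330,280,430,370)),('cap',(105,120,60),(130,255,255),(335,240,380,290),(290,220,350,262))):
    a,b=ctr(T,lo,hi,bt),ctr(S,lo,hi,bs); print(n,a,b,tri(T,a[0],S,b[0]))
    print(onz(T,*a[0],.155))
E
```

```text
[ 0.45666185 -0.26225906  0.23053135] [-0.70138269  1.43489852 -0.07227272] 17.3
ball (array([435.60776942, 253.28822055]), 133.0) (array([393.61710037, 299.15365551]), 134.5) (array([ 0.59514476, -0.21956098,  0.13188863]), np.float64(0.00010332065006004757))
[ 0.59507751 -0.21477646  0.155     ]Traceback (most recent call last):
  File "<stdin>", line 10, in <module>
  File "<stdin>", line 8, in ctr
ValueError: max() iterable argument is empty
```

View pics/e.png

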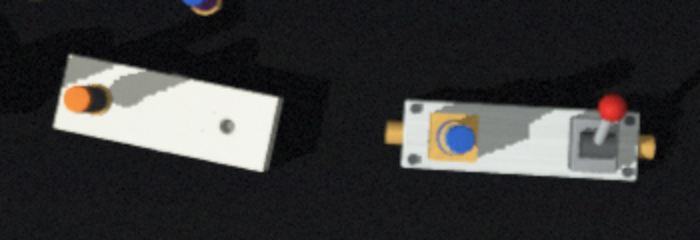

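The ball has come over to x = 0.595 (fully open is 0.594). The tube stands in the fitting at crop (460,138) and the blanking plug hasn't moved. One check of the cap height, then I hand in.

```bash
python3 - <<'E'
from h import *
T=cap('top'); h=cv2.cvtColor(T['frame'],cv2.COLOR_BGR2HSV)
m=cv2.inRange(h,np.array((105,120,60)),np.array((130,255,255))); v,u=np.nonzero(m[240:295,335:385])
P=np.array([world(T,a+335,b+240) for a,b in zip(u,v)]); P=P[P[:,2]>.12]; print(len(P),P.mean(0),np.median(P[:,2]))
if len(P)>30 and abs(np.median(P[:,2])-.161)<.005: print(order.job_done())
E
```

```text
147 [ 0.56968009 -0.09034975  0.15922032] 0.15942562212627975
the job is handed in; nothing more can be done
None
```

The job is handed in at about 17 s of the 58 s allowed: the flow tube was pressed onto its hard stop with about 23 N in all and now stands upright by itself, the valve lever is fully over to open, and the blanking plug is still in its hole; no verdict came back.

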